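# Open the lap's pressure arm and unload the ground cup

### The job

The green cup on the flat lap is ground. Take the pressure arm by its red ball knob, swing it up past its balance point and ease it back onto its rubber stop so that it rests open by itself; the stop must not be struck or forced, so do not let the arm fall the last part. Then lift the green cup out of the retaining ring and set it gently, upright and fully down, in the free recess of the wooden rack, leaving everything else where it is.

Things in the scene. Friction and masses are not known exactly. Their poses are not given: they have to be found in the camera images.
- lap: Fixed bench lap: white round pan 260 mm across, 52 mm high, in it a 200 mm steel plate (top 45 mm above the bench); green pillar behind. Turned by up to 15 degrees. Origin on the bench under the plate's centre; x from the pan's front to its rear (away from the robot), y left, z up. A copper water tap, 105 mm high, stands within x 60..105, y -65..-120 mm of this frame.
- overarm (a joint): Angle of the pressure arm about its level hinge, rad: 0 = level, foot on the cup; grows as the front end is lifted. Aluminium beam 20 mm wide, 14 mm high, reaching 178 mm from the hinge towards the robot, ball knob on its end; a 62 mm rubber foot under it 140 mm from the hinge. It comes to rest open, leaning back on the stop screw, between 1.6 and 1.9 rad. Moving it takes up to about 6 N at the knob.
- weight: Steel counterweight, 66 mm disc, about 0.8 kg (varies, unknown), on a stub that stands up from the hinge at 100 degrees to the beam. The arm is nose-heavy when down; beyond about 0.6 to 0.9 rad (depending on the weight) it tips over backwards by itself. Origin at the disc's centre, 105 mm from the hinge.
- handle (a point): Centre of the red ball knob, 34 mm across, on the front end of the arm, 205 mm from the hinge line and in the beam's middle; 125 mm above the bench when the arm is down. It can be held by its two sides (left and right) from above all the way; between it and the beam's end is a 12 mm steel neck. The point moves with the arm: x along the beam towards the hinge, y along the hinge.
- hinge (a point): Point on the fixed hinge line, in the beam's middle, 125 mm above the bench: the ball knob's centre circles round it, radius 205 mm, in the lap's x-z plane (up and away from the robot).
- stop: Threaded block behind the pillar (origin under it) with the stop screw standing in it. The arm's stub comes down on the screw's round rubber tip (16 mm), 50 mm from the hinge. The screw is set anew each time, its tip 25 to 35 mm above this origin, not measured: this is the 1.64 to 1.84 rad of the arm's rest, some 40 mm at the knob. Stiff rubber: more than about 10 N of push at the knob is forcing it.
- cup: Green cut-glass sake cup, the work: 52 mm high, 52 mm across at the foot, 58 mm at the rim, open at the top, wall 4 mm, about 160 g. Origin under the centre of its foot, z up. It stands on the lap plate in a fixed brass retaining ring (inside 59 mm, outside 71 mm, top 12 mm above the plate), under the arm's foot.
- rack: Wooden rack, fixed, 260 x 90 x 24 mm, with three round recesses 58 mm across and 18 mm deep in a row along its x axis, at -80, 0 and +80 mm from its middle. Origin on the bench under its centre. Stands left or right of the lap.
- pad: Round blue felt pad, 50 mm across, 2 mm thick, lying in the free recess of the rack and marking it. Origin under its centre, 6 mm above the bench; a cup fully down in the recess stands on it, its foot 8 mm above the bench.
- cup_blue: Blue cup of the same size in another recess. Leave it alone. Origin under its foot.
- cup_amber: Amber cup of the same size in another recess. Leave it alone. Origin under its foot.
- wheel_stand: Fixed stand with spare cutting wheels, 160 x 120 mm, 100 mm high, on the other side of the lap from the rack. Origin on the bench under its centre.
- slurry: White bottle with red cap, 56 mm across, 150 mm high. Leave alone.
- grit: Glass jar with steel lid, 64 mm across, 75 mm high. Leave alone.
- brush: Brush lying on the bench, 200 mm long. Leave alone.
- loupe: Black loupe, 42 mm across and high. Leave alone.
- spare_wheel: Small red-brown cutting wheel lying flat, 90 mm across, 14 mm thick. Leave alone.
Not all that is in view belongs to the job. Several things have the shape of the cup; the one meant has the colours described above.

How it is judged:
On the way, in this order (a step that is already met when the one before it is completed fails the run):
1. the arm rests open on its stop by itself, let go, with the cup still in its ring (value of joint overarm above 1.4 rad and velocity of joint overarm below 0.05 rad/s and contact force between overarm and stop above 2 N and contact force between the fingers and overarm below 0.3 N and distance of cup from where it was at the start of the episode below 0.015 m), for 0.3 s.
2. the cup is lifted clear of the ring (height (world z) of cup above 0.062 m), for 0.1 s.
At the end, for the whole second after the job is handed in: The arm rests open on its stop (more than 1.4 rad) by itself, and the green cup stands in the free recess, upright within 0.08 rad, within 6 mm of the pad's centre and down on the pad within 3 mm, at rest and released (value of joint overarm above 1.4 rad and contact force between overarm and stop above 2 N and horizontal distance between cup and pad below 0.006 m and z of cup in the frame of pad below 0.005 m and angle between cup's own z axis and vertical below 0.08 rad and linear speed of cup below 0.02 m/s); the robot touches nothing.
It fails at once if the arm swung faster than 1 rad/s in the last part of its travel (let fall on its stop) (value of joint overarm above 1.3 rad and velocity of joint overarm above 1 rad/s).
It fails at once if the arm was forced or struck against its stop (over 70 N on the stop) (contact force between overarm and stop above 70 N).
It fails at once if the cup was pressed hard into the rack or onto its pad (over 40 N) (contact force between cup and rack above 40 N or contact force between cup and pad above 40 N).
It fails at once if another cup was disturbed (distance of any of cup_blue, cup_amber from where it was at the start of the episode above 0.01 m).
It fails at once if a bystander was disturbed (distance of any of slurry, grit, brush, loupe, spare_wheel from where it was at the start of the episode above 0.015 m).
It also fails if it takes over 72 s, if anything falls off the work surface, if the arm or the gripper's body presses on something with over 40 N, if the wrist force passes 120 N, or if a joint passes its speed limit or range.

### The arm

A 6-joint arm with a two-finger parallel gripper is mounted at the origin on the work surface. World frame = base frame: x ahead of the robot, y to its left, z up, the work surface at z = 0. Lengths are in m, angles in rad, forces in N, time in s.
With the tool pointing down it reaches from about 0.325 to 0.9 m from the base axis. Payload 6.1 kg.
Tool frame: the origin (TCP) lies midway between the tips of the shut fingers; the grasp point (between the pads) lies 19 mm behind it; z points along the fingers, y is the line along which they close (so a half turn about z gives the same grasp; the last joint's range is limited). The gripper opens to 85 mm and grips with 20 to 120 N. Pads are 22 mm wide; open, the fingers measure 114 mm over their backs; the gripper's body (76 mm by 85 mm) begins 54 mm behind the grasp point. The pads swing forward as they close: fully open they stand 13 mm farther back than shut.
Start: joints at [1.168, 0.22, 1.526, -0, 1.395, -0.126], TCP at [0.171, 0.601, 0.231] pointing down, gripper open.
Joint ranges: [-2.98, 2.98], [-0.91, 2.08], [0.09, 2.57], [-1.24, 4.39], [0.2, 2.65], [-2.68, 2.68]. Speed limits (rad/s): [2.57, 2.57, 3.01, 3.14, 3.14, 3.14].

### API

Orientations are given as [roll, pitch, yaw] about the fixed x, y, z axes, in that order (R = Rz(yaw) Ry(pitch) Rx(roll)).
In Python, from plant import movep, move_l, set_joints, gripper_to, hold, inverse_kinematics, observe, get_image, get_calibration, Unreachable, job_done gives the robot as it stands. Calls block until the motion is done:
- movep(position, orientation): joint-space move of the TCP to a pose.
- move_l(position, feed=0.15, rotation=None, max_force=None): straight line of the TCP; rotation=None keeps the orientation; feed is the mean speed in m/s. With max_force (N) it stops when the force on the tool has changed by that much, and returns True; else False.
- set_joints(angles): joint-space move.
- gripper_to(opening, f_grip=None): finger opening in m; f_grip is the grip in N (None keeps the last); returns when the fingers have stopped.
- hold(seconds).
- inverse_kinematics(position, orientation): joint angles nearest the present ones, or None.
- observe(): the state.
- get_image(name): name is "scene" or "top"; returns (picture, depth): 384x512x3 uint8, red, green, blue; 384x512 float32, m along the optical axis (not along the pixel's ray), 0 where there is no reading.
- get_calibration(name): a dict with "intrinsics" (3x3 intrinsics, pixels), "dist_coeffs" ([k1, k2, p1, p2, k3] as OpenCV has them; the pictures are not rectified), "world_from_camera" (4x4, takes a point from camera to world coordinates). Camera axes: x right, y down, z forward; pixel columns grow to the right and rows downward; lengths in m; the calibration is good to about 2 mm. A picture is of the moment at which its call begins. get_calibration takes no time and is no camera call.
A pose or a line that the arm cannot do raises Unreachable and nothing moves.
- job_done(): hands the job in; it is judged then, once.
The state is a dict: "time_s": time; "q": joint angles; "joint_velocities": joint speeds; "joint_torque": joint torques, N m; "eef_pos": TCP position; "tcp_rot": TCP orientation; "ft_force": force on the tool from outside, world axes, zero at the start; "torque": the same for the moment, N m; "opening": finger opening in m; "grasp_force": force on a finger pad.
Only numpy, scipy, OpenCV 4.12 (cv2) and the standard library are available. Lean on these libraries where they do the work, as an engineer would, in place of code of your own. Each camera call takes 0.05 s, during which the arm holds its last target. There are 200 camera calls.

## Working session

There is one attempt and no reset: what is moved stays moved. The work goes in short steps, each a Python script; the robot and the scene stay as the last script left them, time stands still between calls to the robot, and variables do not carry over. Pictures are saved under pics/ and viewed, at most 10 in all, crops included, and the job is handed in when it is done.

```bash
mkdir -p pics; ls; python3 - <<'E'
from plant import *
import cv2,numpy as np
for n in ("scene","top"):
    im,d=get_image(n); cv2.imwrite(f"pics/{n}0.png",cv2.resize(im[:,:,::-1],(800,600),interpolation=cv2.INTER_CUBIC)); np.savez(f"{n}0.npz",im=im,d=d)
    c=get_calibration(n); print(n,c)
print(observe())
E
```

```text
pics
scene {'intrinsics': array([[400.92738392,   0.        , 256.11908188],
       [  0.        , 400.92738392, 186.78503832],
       [  0.        ,   0.        ,   1.        ]]), 'dist_coeffs': array([-0.10048634,  0.        ,  0.        ,  0.        ,  0.        ]), 'world_from_camera': array([[-0.73840709,  0.49787728, -0.45483314,  1.08820645],
       [ 0.67404005,  0.5655307 , -0.47523156,  0.49720034],
       [ 0.02061511, -0.6574901 , -0.75318111,  1.01677044],
       [ 0.        ,  0.        ,  0.        ,  1.        ]])}
top {'intrinsics': array([[373.33130649,   0.        , 252.45686166],
       [  0.        , 373.33130649, 187.41187001],
       [  0.        ,   0.        ,   1.        ]]), 'dist_coeffs': array([-0.07750525,  0.        ,  0.        ,  0.        ,  0.        ]), 'world_from_camera': array([[-4.82251684e-02, -9.74452977e-01,  2.19352976e-01,
         2.98982603e-01],
       [-9.98836388e-01,  4.69488473e-02, -1.10306642e-02,
        -6.44843297e-02],
       [ 4.50494252e-04, -2.19629690e-01, -9.75583208e-01,
         1.46409445e+00],
       [ 0.00000000e+00,  0.00000000e+00,  0.00000000e+00,
         1.00000000e+00]])}
{'time_s': 0.1, 'q': array([ 1.16788114e+00,  2.21186661e-01,  1.52749441e+00, -2.02874386e-05,
        1.39468175e+00, -1.26108816e-01]), 'joint_velocities': array([ 0.00043107, -0.00026877, -0.00350631,  0.00130895,  0.00112279,
        0.00075127]), 'joint_torque': array([ 6.95609015e-04, -4.98240674e+01, -3.90551805e+01, -1.55220637e-04,
        5.64594608e-03,  6.46137028e-05]), 'eef_pos': array([0.17060502, 0.6007028 , 0.23028543]), 'tcp_rot': array([-3.13983403e+00, -2.02833888e-04,  2.86478968e+00]), 'ft_force': array([-0.58756621,  0.35667003,  0.20516717]), 'torque': array([-0.04272715,  0.03005324, -0.00334995]), 'grasp_force': 0.0, 'opening': 0.08566709251375225}
```

View pics/scene0.png

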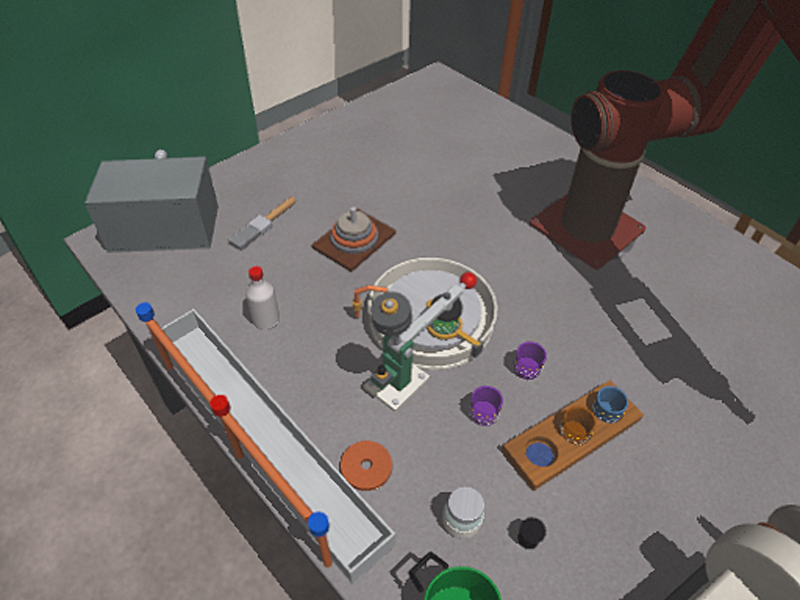

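View pics/top0.png

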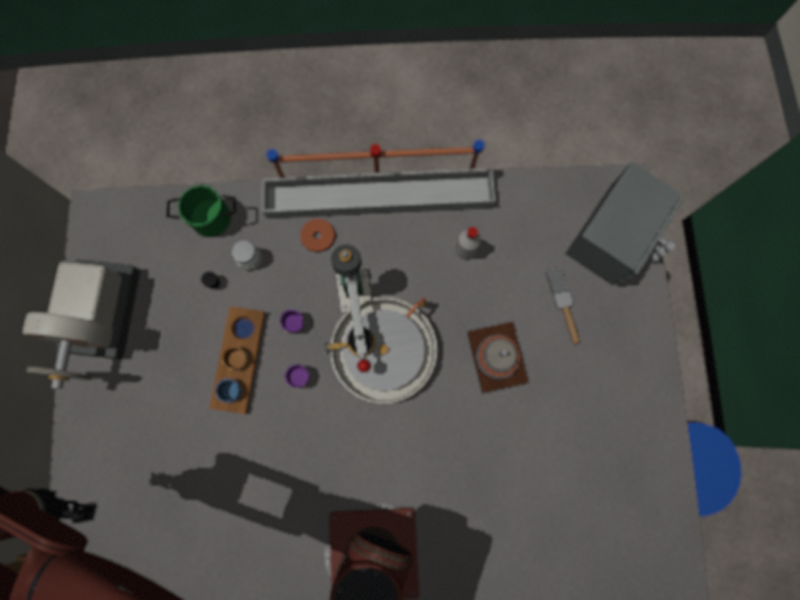

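The scene view shows the red knob at (468,281), with the green cup under the foot at about (443,328). The free blue pad is at (540,453), and the amber and blue cups are at (576,425) and (610,402).

Things that could be mistaken for the target:
- **Cup:** green pot (462,585), purple cups (530,358) and (487,403), and the amber and blue cups. I choose the green one in the ring at (443,328).
- **Knob:** bottle cap (256,273) and rail knob (220,404). I choose (468,281), on the beam's end.

```bash
cat > h.py <<'E'
import numpy as np,cv2
from plant import *
def grab(n):
    im,d=get_image(n); return im,d
def cloud(n,d):
    c=get_calibration(n); v,u=np.mgrid[:384,:512]
    p=cv2.undistortPoints(np.stack([u,v],-1).reshape(-1,1,2).astype(float),c["intrinsics"],c["dist_coeffs"]).reshape(384,512,2)
    T=c["world_from_camera"]; P=np.dstack([p[...,0]*d,p[...,1]*d,d])@T[:3,:3].T+T[:3,3]
    P[d<=0]=np.nan; return P
def rays(n,uv):
    c=get_calibration(n); p=cv2.undistortPoints(np.array(uv,float).reshape(-1,1,2),c["intrinsics"],c["dist_coeffs"]).reshape(-1,2)
    T=c["world_from_camera"]; return T[:3,3],np.c_[p,np.ones(len(p))]@T[:3,:3].T
def onplane(n,uv,z):
    o,r=rays(n,uv); return o+r*((z-o[2])/r[:,2])[:,None]
def tri(uvs,uvt):
    A=np.zeros((3,3));b=np.zeros(3)
    for n,uv in (("scene",uvs),("top",uvt)):
        o,r=rays(n,[uv]); r=r[0]/np.linalg.norm(r[0]); M=np.eye(3)-np.outer(r,r); A+=M;b+=M@o
    return np.linalg.solve(A,b)
def blob(mask,near):
    n,l,s,c=cv2.connectedComponentsWithStats(mask.astype(np.uint8))
    ok=[i for i in range(1,n) if s[i,4]>8]; i=min(ok,key=lambda i:np.hypot(*(c[i]-near))); return l==i,c[i],s[i,4]
def circ(xy): # algebraic circle
    A=np.c_[2*xy,np.ones(len(xy))]; s=np.linalg.lstsq(A,(xy**2).sum(1),rcond=None)[0]; return s[:2],np.sqrt(s[2]+s[:2]@s[:2])
E
python3 - <<'E'
from h import *
D={n:np.load(n+"0.npz") for n in("scene","top")}
k=1.5625
near={"knob":{"scene":(468/k,281/k),"top":(363/k,366/k)},"pad":{"scene":(540/k,453/k),"top":(243/k,327/k)},"rack":{"scene":(575/k,440/k),"top":(237/k,360/k)}}
cen={}
for n in D:
    im=D[n]["im"];P=cloud(n,D[n]["d"]);hsv=cv2.cvtColor(im,cv2.COLOR_RGB2HSV);H,S,V=[hsv[...,i].astype(int) for i in range(3)]
    m,c,a=blob(((H<6)|(H>174))&(S>150)&(V>70),near["knob"][n]); cen["knob",n]=c
    q=P[m];q=q[np.isfinite(q).all(1)]; A=np.c_[2*q,np.ones(len(q))];s=np.linalg.lstsq(A,(q**2).sum(1),rcond=None)[0]
    print(n,"knob px",c,a,"med",np.nanmedian(q,0),"sph",s[:3],"plane",onplane(n,[c],.125))
    m,c,a=blob((H>105)&(H<128)&(S>90),near["pad"][n]); cen["pad",n]=c
    print(" pad px",c,a,"plane",onplane(n,[c],.012), "med",np.nanmedian(P[m],0))
    # rack: cloud points at top face height
    m=(P[...,2]>.017)&(P[...,2]<.032)&(H>5)&(H<22)&(S>90); m,c,a=blob(cv2.morphologyEx(m.astype(np.uint8),cv2.MORPH_CLOSE,np.ones((3,3))),near["rack"][n])
    cnt=max(cv2.findContours(m.astype(np.uint8),cv2.RETR_EXTERNAL,cv2.CHAIN_APPROX_NONE)[0],key=len)[:,0]
    w=onplane(n,cnt,.024)[:,:2]; r=cv2.minAreaRect((w*1000).astype(np.float32)); print(" rack",r,a)
    # beam
    kn=onplane(n,[cen["knob",n]],.125)[0]
    m=(P[...,2]>.124)&(P[...,2]<.139)&(np.hypot(P[...,0]-kn[0],P[...,1]-kn[1])<.17)&(np.hypot(P[...,0]-kn[0],P[...,1]-kn[1])>.025)&(S<90)
    q=P[m][:,:2]; l=cv2.fitLine(q.astype(np.float32),cv2.DIST_HUBER,0,.01,.01).ravel(); print(" beam",len(q),l,"yaw",np.degrees(np.arctan(l[1]/l[0])))
    # pan rim
    m=(P[...,2]>.047)&(P[...,2]<.056)&(S<70)&(np.hypot(P[...,0]-kn[0],P[...,1]-kn[1])<.3)
    q=P[m][:,:2]
    for _ in range(6):
        c0,R=circ(q); e=abs(np.hypot(*(q-c0).T)-R); q=q[e<max(.006,np.percentile(e,90))]
    print(" pan",c0,R,len(q))
    # weight
    m=(P[...,2]>.21)&(P[...,2]<.33)&(np.hypot(P[...,0]-kn[0]-.22,P[...,1]-kn[1])<.1); print(" weight top",np.nanmean(P[m],0),np.nanmax(P[m][:,2]) if m.any() else 0)
for o in("knob","pad"): print(o,tri(cen[o,"scene"],cen[o,"top"]))
im=D["scene"]["im"]; cv2.imwrite("pics/crop.png",cv2.resize(im[155:270,215:345,::-1],(780,690)[:2] if 0 else (678,600),interpolation=cv2.INTER_CUBIC))
E
```

```text
scene knob px [299.75       178.81578947] 76 med [0.43924117 0.00567407 0.13865335] sph [0.43523746 0.00202577 0.13133712] plane [[ 0.42927633 -0.00200701  0.125     ]]
 pad px [345.09574468 290.49468085] 188 plane [[0.55308155 0.30537207 0.012     ]] med [0.5528495  0.30484455 0.01025213]
 rack ((476.04693603515625, 321.09149169921875), (94.47456359863281, 265.31610107421875), 78.62419891357422) 1572
 beam 296 [0.9943516  0.10613589 0.5176103  0.0133103 ] yaw 6.0926137
 pan [ 0.48129466 -0.0481425 ] 0.10993358434631714 626
 weight top [0.66178738 0.03239947 0.24354609] 0.2676109087664328
top knob px [232.39393939 233.51515152] 33 med [0.43187692 0.00065421 0.14006069] sph [ 4.33031630e-01 -3.32583768e-04  1.37984701e-01] plane [[4.34447524e-01 3.20950703e-04 1.25000000e-01]]
 pad px [155.4137931  209.72413793] 87 plane [[0.55359272 0.3068464  0.012     ]] med [0.5536479  0.30905372 0.00735647]
 rack ((474.55987548828125, 318.6415710449219), (92.72969818115234, 257.4611511230469), 79.80400085449219) 975
 beam 212 [0.9932256  0.11620232 0.5313045  0.01079383] yaw 6.6729774
 pan [ 0.48104527 -0.04429063] 0.1144985962294273 343
 weight top [0.65194992 0.02384404 0.24397755] 0.26583249327007263
knob [0.43356756 0.00052509 0.13036421]
pad [0.55357979 0.30604829 0.01347514]
```

View pics/crop.png

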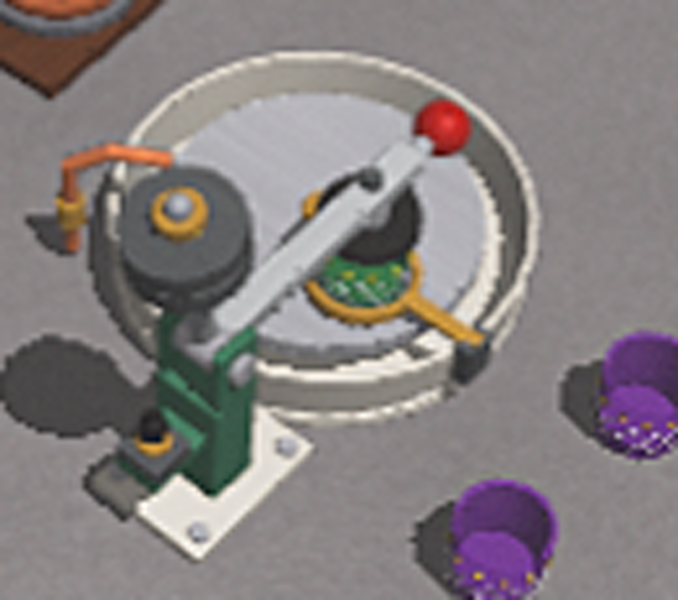

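The crop confirms it: the green cup sits in the brass ring under the black foot, and the red knob is on the beam's end. Next I move to the knob.

```bash
cat >> h.py <<'E'
YAW=.112; K=np.array([.4325,.0005,.125]); X=np.array([np.cos(YAW),np.sin(YAW),0]);Y=np.array([-X[1],X[0],0]);Z=np.array([0,0,1.])
def st(*ks):
    o=observe(); print(round(o["time_s"],2),"pos",o["eef_pos"].round(4),"F",o["ft_force"].round(2),"open",round(o["opening"],4),"g",round(o["grasp_force"],1)); return o
def snap(name,n="scene",box=None):
    im,d=get_image(n); np.savez(name,im=im,d=d)
    if box: u0,u1,v0,v1=box; im=im[v0:v1,u0:u1]
    s=min(800/im.shape[1],600/im.shape[0]); cv2.imwrite(f"pics/{name}.png",cv2.resize(im[:,:,::-1],None,fx=s,fy=s,interpolation=cv2.INTER_CUBIC)); return im,d
E
python3 - <<'E'
from h import *
movep([.36,.12,.28],[np.pi,0,YAW+np.pi if 0 else YAW]); print(observe()["q"].round(2))
movep([K[0],K[1],.19],[np.pi,0,YAW]); st()
gripper_to(.07,25)
print(move_l([K[0],K[1],.104],feed=.1,max_force=8)); st()
snap("s1","scene",(230,400,100,228))
E
```

```text
[ 0.11 -0.44  2.04  0.    1.54  1.57]
2.68 pos [0.4325 0.0012 0.1904] F [-0.05  0.23 -0.01] open 0.0855 g 0.0
False
4.0 pos [4.331e-01 4.000e-04 1.046e-01] F [ 0.46 -0.8   0.45] open 0.0696 g 0.0
```

View pics/s1.png

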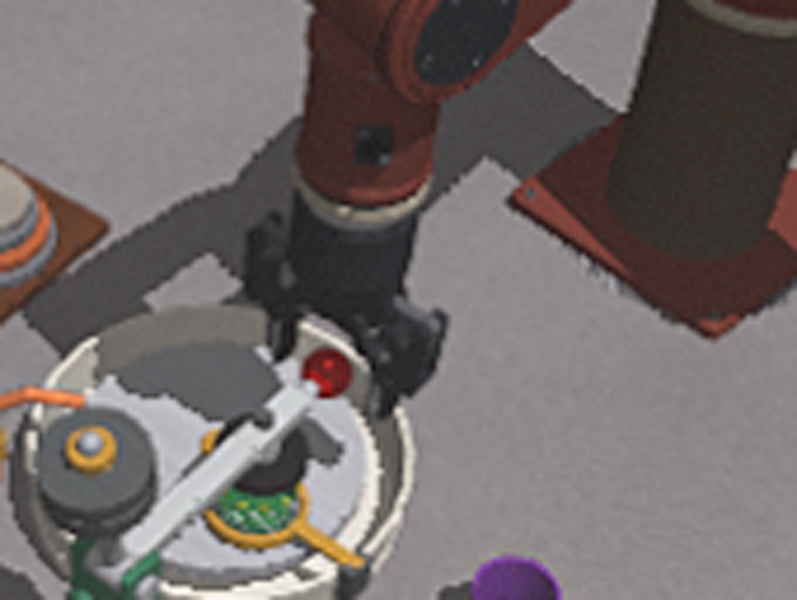

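The knob sits between the open fingers. I'll grip it and start the swing, with a radial and lateral compliance correction.

```bash
cat >> h.py <<'E'
import json,os
HG=K+.205*X
def swing(th0,th1,dth=.05,feed=.05,stop=None,off=None):
    """arc steps; returns theta, off=[dr,dy]; stop(Ft_hist)->True ends"""
    off=np.array(json.load(open("off.json"))) if os.path.exists("off.json") else np.zeros(2)
    tcp0=np.array(json.load(open("grasp.json")))-K; th=th0; hist=[]; n=0
    while th<th1-1e-6:
        th=min(th+dth,th1); rad=-np.cos(th)*X+np.sin(th)*Z; tan=np.sin(th)*X+np.cos(th)*Z
        p=HG+(.205+off[0])*rad+off[1]*Y+tcp0
        move_l(p,feed=feed); o=observe(); F=o["ft_force"]; Fr,Ft,Fy=F@rad,F@tan,F@Y
        off+=np.clip(3e-4*np.array([Fr,Fy]),-.0015,.0015); hist.append(Ft); n+=1
        print(f'{o["time_s"]:.1f} th {th:.2f} Fr {Fr:.1f} Ft {Ft:.1f} Fy {Fy:.1f} off {(off*1e3).round(1)} open {o["opening"]*1e3:.1f}')
        if stop and stop(hist): break
    json.dump(list(off),open("off.json","w")); json.dump(th,open("th.json","w")); return th
E
python3 - <<'E'
from h import *
gripper_to(.02,30); o=st()
json.dump([*(o["eef_pos"])],open("grasp.json","w"))
swing(0,.4)
E
```

```text
4.47 pos [ 0.4331 -0.0011  0.1049] F [-1.5  -6.56  3.59] open 0.0321 g 29.5
4.8 th 0.05 Fr -0.8 Ft -4.7 Fy -1.5 off [-0.2 -0.5] open 32.2
5.2 th 0.10 Fr 0.3 Ft -5.0 Fy 1.0 off [-0.1 -0.2] open 31.9
5.6 th 0.15 Fr 0.9 Ft -3.5 Fy 1.6 off [0.1 0.3] open 32.3
5.9 th 0.20 Fr 0.5 Ft -4.1 Fy -1.7 off [ 0.3 -0.2] open 31.9
6.3 th 0.25 Fr -0.7 Ft -3.5 Fy 0.7 off [0.1 0. ] open 31.9
6.6 th 0.30 Fr 1.7 Ft -2.8 Fy -0.8 off [ 0.6 -0.2] open 32.5
7.0 th 0.35 Fr -0.6 Ft -4.0 Fy 1.1 off [0.4 0.2] open 32.1
7.4 th 0.40 Fr -0.2 Ft -2.8 Fy -0.8 off [ 0.3 -0.1] open 32.3
```

```bash
python3 - <<'E'
from h import *
swing(.4,1.55)
snap("s2","scene",(200,400,60,210))
E
```

```text
7.7 th 0.45 Fr 1.9 Ft -2.4 Fy -0.3 off [ 0.9 -0.2] open 32.1
8.1 th 0.50 Fr -4.3 Ft -2.3 Fy 1.3 off [-0.4  0.2] open 32.0
8.4 th 0.55 Fr 4.5 Ft -2.2 Fy 0.1 off [1.  0.2] open 31.8
8.8 th 0.60 Fr -5.1 Ft -1.6 Fy -0.7 off [-0.5  0. ] open 32.3
9.2 th 0.65 Fr 5.4 Ft -1.3 Fy -1.6 off [ 1.  -0.5] open 32.2
9.5 th 0.70 Fr -5.9 Ft -0.7 Fy 2.2 off [-0.5  0.2] open 31.9
9.9 th 0.75 Fr 6.0 Ft -1.4 Fy -0.2 off [1.  0.1] open 32.0
10.2 th 0.80 Fr -4.0 Ft -1.2 Fy -0.7 off [-0.2 -0.1] open 32.3
10.6 th 0.85 Fr 6.8 Ft -0.5 Fy 0.9 off [1.3 0.2] open 32.4
10.9 th 0.90 Fr -3.6 Ft 0.2 Fy -0.5 off [0.2 0.1] open 32.2
11.3 th 0.95 Fr 3.7 Ft -0.1 Fy 0.1 off [1.3 0.1] open 32.4
11.7 th 1.00 Fr -2.9 Ft -0.1 Fy -0.3 off [0.4 0. ] open 32.0
12.0 th 1.05 Fr 2.8 Ft 0.9 Fy -0.7 off [ 1.3 -0.2] open 32.3
12.4 th 1.10 Fr -0.8 Ft 0.9 Fy 1.3 off [1.  0.2] open 32.2
12.7 th 1.15 Fr 0.5 Ft 0.3 Fy 0.4 off [1.2 0.3] open 32.1
13.1 th 1.20 Fr -0.9 Ft 1.7 Fy -0.3 off [0.9 0.2] open 32.2
13.4 th 1.25 Fr 2.8 Ft 2.1 Fy -2.5 off [ 1.8 -0.5] open 32.1
13.8 th 1.30 Fr -0.2 Ft 1.7 Fy 2.5 off [1.7 0.2] open 31.9
14.2 th 1.35 Fr -0.7 Ft 2.1 Fy 0.2 off [1.5 0.3] open 32.1
14.5 th 1.40 Fr 2.3 Ft 2.8 Fy 0.7 off [2.2 0.5] open 31.9
14.9 th 1.45 Fr 0.1 Ft 2.1 Fy -1.8 off [ 2.2 -0.1] open 32.2
15.2 th 1.50 Fr 0.1 Ft 3.5 Fy 0.7 off [2.3 0.1] open 32.1
15.6 th 1.55 Fr 0.8 Ft 2.6 Fy -0.1 off [2.5 0.1] open 32.7
```

View pics/s2.png

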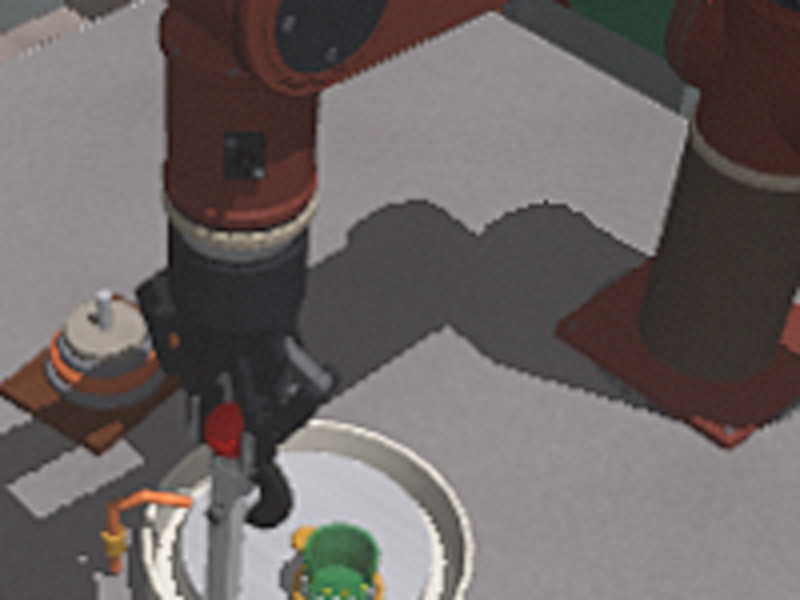

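The arm is upright and the cup is uncovered. The knob now pulls about 3 N backwards, so I'll ease it on until the stop takes the load.

```bash
python3 - <<'E'
from h import *
swing(1.55,1.9,dth=.01,feed=.02,stop=lambda h: h[-1]<-1.5 or (len(h)>2 and h[-1]<.3 and h[-2]<.8))
E
```

```text
15.9 th 1.56 Fr 0.5 Ft 2.8 Fy 0.1 off [2.7 0.1] open 32.1
16.2 th 1.57 Fr -0.4 Ft 2.8 Fy 0.2 off [2.5 0.2] open 32.1
16.4 th 1.58 Fr -0.5 Ft 3.6 Fy 0.4 off [2.4 0.3] open 32.1
16.7 th 1.59 Fr 0.2 Ft 3.8 Fy -0.3 off [2.4 0.2] open 31.9
16.9 th 1.60 Fr 0.8 Ft 2.9 Fy -1.3 off [ 2.7 -0.1] open 32.5
17.2 th 1.61 Fr 0.8 Ft 3.3 Fy 0.5 off [2.9 0. ] open 32.2
17.4 th 1.62 Fr -2.0 Ft 3.9 Fy 0.2 off [2.3 0.1] open 32.5
17.7 th 1.63 Fr 0.5 Ft 3.2 Fy 0.8 off [2.5 0.3] open 32.1
17.9 th 1.64 Fr 1.0 Ft 2.7 Fy -0.1 off [2.8 0.3] open 32.1
18.2 th 1.65 Fr 0.9 Ft 2.7 Fy 0.3 off [3.  0.4] open 32.4
18.5 th 1.66 Fr -0.7 Ft 3.8 Fy -0.6 off [2.8 0.2] open 31.9
18.7 th 1.67 Fr -0.4 Ft 2.6 Fy -0.6 off [2.7 0. ] open 32.2
19.0 th 1.68 Fr -0.3 Ft 3.1 Fy 1.5 off [2.6 0.5] open 32.1
19.2 th 1.69 Fr 1.9 Ft 2.8 Fy -1.2 off [3.2 0.1] open 32.4
19.5 th 1.70 Fr -0.3 Ft 2.8 Fy -0.0 off [3.1 0.1] open 32.3
19.8 th 1.71 Fr -0.8 Ft 3.6 Fy 0.2 off [2.8 0.2] open 32.3
20.0 th 1.72 Fr 0.7 Ft 3.2 Fy -0.3 off [3.  0.1] open 32.1
20.3 th 1.73 Fr 0.4 Ft 3.4 Fy -0.7 off [ 3.1 -0.1] open 32.4
20.5 th 1.74 Fr -0.6 Ft 4.2 Fy 1.7 off [3.  0.4] open 32.1
20.8 th 1.75 Fr 0.9 Ft 3.1 Fy 0.8 off [3.2 0.6] open 32.1
21.1 th 1.76 Fr -0.1 Ft 0.6 Fy -0.7 off [3.2 0.4] open 32.1
21.3 th 1.77 Fr 1.0 Ft -5.3 Fy -1.0 off [3.5 0.1] open 32.1
```

```bash
python3 - <<'E'
from h import *
gripper_to(.06); hold(.6); o=st(); p=o["eef_pos"]
move_l([p[0],p[1],p[2]+.08],feed=.15); 
movep([.36,-.28,.33],[np.pi,0,YAW-.3]); st()
from plant import *
S=snap("s3","scene",(200,420,130,295)); T=snap("t3","top",(100,320,120,285))
S={"scene":np.load("s3.npz"),"top":np.load("t3.npz")}
guess=np.array([.498,.008])
cc={}
for n in S:
    im=S[n]["im"];P=cloud(n,S[n]["d"]);hsv=cv2.cvtColor(im,cv2.COLOR_RGB2HSV);H,Sa=hsv[...,0],hsv[...,1]
    m=(H>50)&(H<85)&(Sa>80)&(np.hypot(P[...,0]-guess[0],P[...,1]-guess[1])<.06)
    q=P[m]; print(n,len(q),np.nanmin(q,0),np.nanmax(q,0))
    for zl,zh in((.088,.102),):
        r=q[(q[:,2]>zl)&(q[:,2]<zh)][:,:2]; c,R=circ(r); print(" rim circ",c,R,len(r))
    l,cc_,a=blob(m,np.argwhere(m).mean(0)[::-1])
    cnt=max(cv2.findContours(m.astype(np.uint8),cv2.RETR_EXTERNAL,cv2.CHAIN_APPROX_NONE)[0],key=len)[:,0]
    w=onplane(n,cnt,.097)[:,:2]; print(" contour at rim z",cv2.minEnclosingCircle((w*1e3).astype(np.float32)))
    # pad/recess
    c2=np.array([.5536,.3055]); m=(np.hypot(P[...,0]-c2[0],P[...,1]-c2[1])<.045)&(H>105)&(H<128)&(Sa>90)
    yx=np.argwhere(m)[:,::-1]; print(" pad",onplane(n,[yx.mean(0)],.010),len(yx))
    w=onplane(n,yx,.008)[:,:2]; print("  pad bbox", w.min(0),w.max(0))
E
```

```text
22.29 pos [0.6777 0.0268 0.309 ] F [ 0.09 -0.42  0.02] open 0.06 g 0.0
24.61 pos [ 0.3607 -0.2799  0.3303] F [0.35 0.14 0.4 ] open 0.0601 g 0.0
scene 235 [ 0.4712823  -0.01991829  0.05144883] [0.52653306 0.03497054 0.10275589]
 rim circ [0.49862907 0.00778397] 0.026230861788318627 104
 contour at rim z ((509.3214111328125, 15.740361213684082), 42.004791259765625)
 pad [[0.55201379 0.30507945 0.01      ]] 190
  pad bbox [0.52974446 0.28209995] [0.57190868 0.32832612]
top 139 [ 0.47219769 -0.01806744  0.04495974] [0.52222151 0.02948679 0.1032947 ]
 rim circ [0.49729813 0.00608259] 0.025110786801537027 11
 contour at rim z ((496.5426025390625, 4.575551986694336), 25.56267738342285)
 pad [[0.5539434  0.30735784 0.01      ]] 87
  pad bbox [0.5366811  0.28948545] [0.57378113 0.32561812]
```

View pics/s3.png

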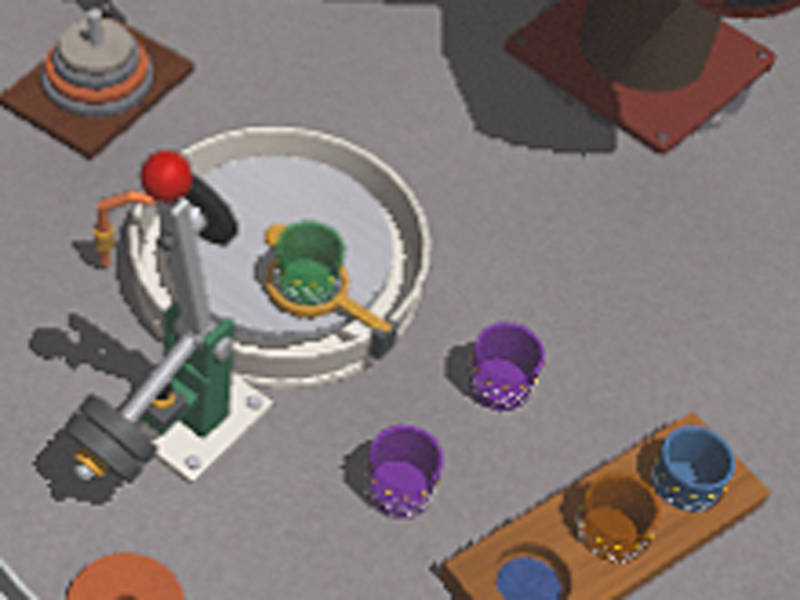

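View pics/t3.png

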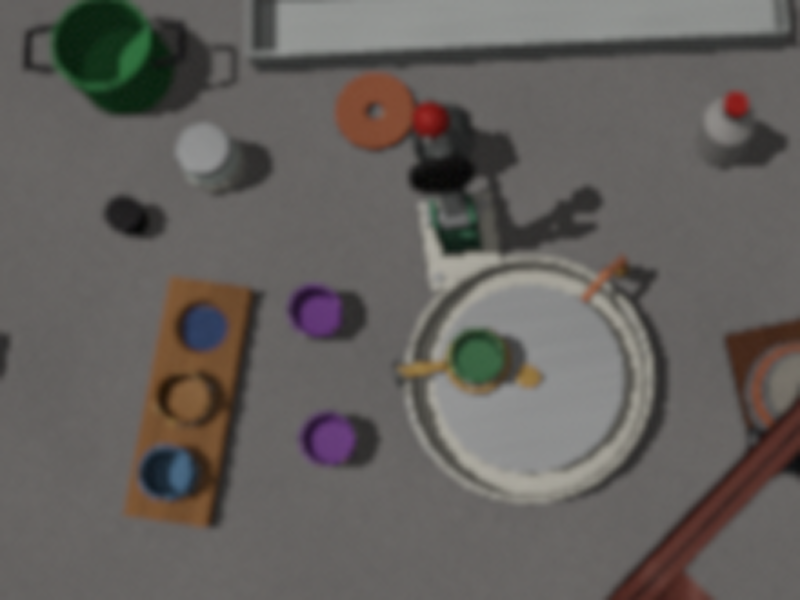

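The arm rests open with the weight back, and the cup stands free in its ring at top-crop (478,357). The free recess is at (204,327). Next I pick up the cup.

```bash
python3 - <<'E'
from h import *
C=[.4978,.0066]
gripper_to(.085,30)
movep([*C,.20],[np.pi,0,YAW-.15]); st()
print(move_l([*C,.12],feed=.15), move_l([*C,.063],feed=.06,max_force=8)); st()
gripper_to(.045,30); o=st()
p=o["eef_pos"]
print(move_l([p[0],p[1],.12],feed=.05,max_force=15)); o=st()
move_l([p[0],p[1],.20],feed=.15); 
q=[.5537,.3055]
movep([*q,.20],[np.pi,0,-.19]); st()
move_l([*q,.10],feed=.15); o=st()
snap("s4","scene",(290,430,190,295))
im=np.load("s4.npz"); P=cloud("scene",im["d"]); hsv=cv2.cvtColor(im["im"],cv2.COLOR_RGB2HSV)
m=(hsv[...,0]>50)&(hsv[...,0]<85)&(hsv[...,1]>80)&(np.hypot(P[...,0]-q[0],P[...,1]-q[1])<.06)
w=P[m]; print(len(w),np.nanpercentile(w,[1,99],axis=0))
E
```

```text
26.38 pos [0.4982 0.0057 0.2006] F [-0.31 -0.43 -0.59] open 0.085 g 0.0
False False
28.16 pos [0.4982 0.0066 0.0634] F [ 0.15 -0.28 -0.24] open 0.085 g 0.0
28.54 pos [0.4982 0.0065 0.0636] F [-2.64 -0.76  5.35] open 0.0556 g 31.6
False
29.83 pos [0.4979 0.0066 0.1195] F [ 0.02  0.45 -1.47] open 0.0555 g 32.0
31.68 pos [0.5536 0.3044 0.1993] F [ 0.57 -0.94 -1.25] open 0.0557 g 32.0
32.5 pos [0.5546 0.3055 0.1012] F [ 0.41 -0.38 -1.31] open 0.0555 g 32.0
327 [[0.52924022 0.27791403 0.08896644]
 [0.58185455 0.32957274 0.14043763]]
```

View pics/s4.png

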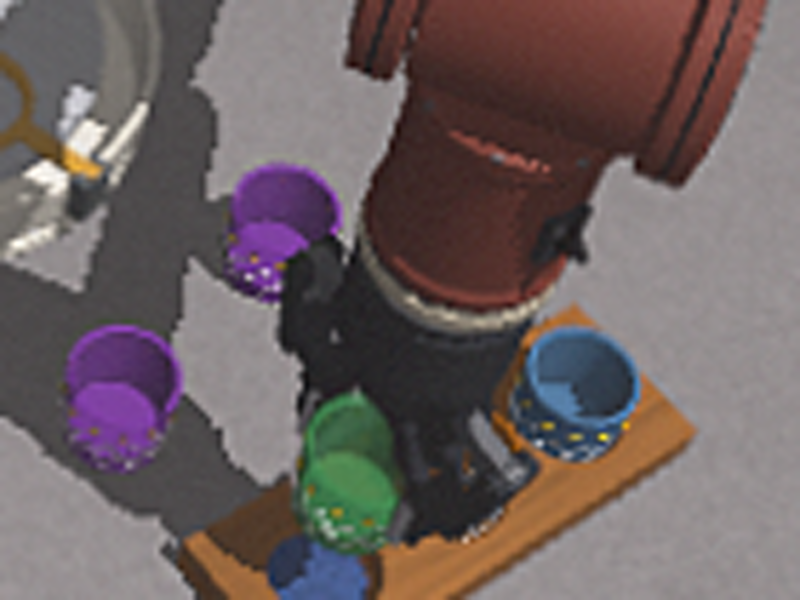

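The cup is held upright above the free recess, with the blue pad showing below it at crop (320,572). I'll lower it under force watch, with a small search if it catches the rim.

```bash
python3 - <<'E'
from h import *
q=np.array([.5537,.3055])
move_l([*q,.050],feed=.08)
for d in [(0,0),(.002,0),(-.002,0),(0,.002),(0,-.002),(.003,.003),(-.003,.003),(-.003,-.003),(.003,-.003)]:
    a=q+d; move_l([*a,.050],feed=.05)
    hit=move_l([*a,.0262],feed=.025,max_force=6); o=st(); print(d,hit)
    if o["eef_pos"][2]<.0305: break
E
```

```text
34.45 pos [0.5533 0.3053 0.0267] F [-1.51  0.04  4.95] open 0.0554 g 32.5
(0, 0) True
```

It seated at the expected height on the first try. I'll release, retreat and check.

```bash
python3 - <<'E'
from h import *
o=observe()["eef_pos"]
gripper_to(.083); hold(.3); st()
move_l([*o[:2],.16],feed=.08); movep([.40,-.25,.33],[np.pi,0,-.19]); hold(.5); st()
snap("s5","scene",(200,430,100,295))
S=np.load("s5.npz"); P=cloud("scene",S["d"]); hsv=cv2.cvtColor(S["im"],cv2.COLOR_RGB2HSV)
m=(hsv[...,0]>50)&(hsv[...,0]<85)&(hsv[...,1]>80)&(np.hypot(P[...,0]-.5537,P[...,1]-.3055)<.05)
w=P[m]; r=w[(w[:,2]>.052)&(w[:,2]<.066)][:,:2]; print(np.nanpercentile(w,[1,99],axis=0),circ(r))
E
```

```text
35.14 pos [0.5521 0.3048 0.0252] F [ 0.15  0.11 -0.16] open 0.0832 g 0.0
39.62 pos [ 0.4001 -0.2499  0.33  ] F [-1.18  0.26  0.31] open 0.0831 g 0.0
[[0.52800604 0.27841114 0.01417343]
 [0.5812739  0.3319142  0.06455499]] (array([0.55412768, 0.3051457 ]), np.float64(0.026419275218073936))
```

View pics/s5.png

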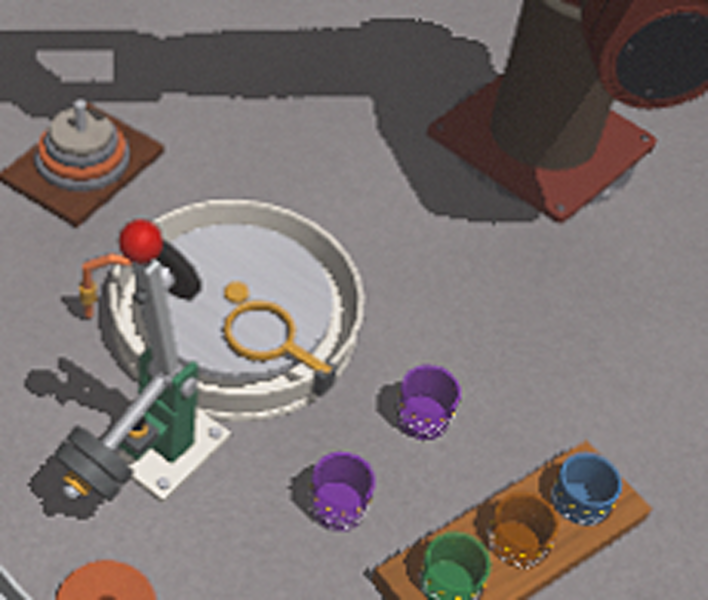

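The green cup stands upright in the free recess at (455,568), level with the other two. The ring is empty and the arm rests open, so I'm handing in.

```bash
python3 -c "
from plant import *
print(job_done())"
```

```text
the job is handed in; nothing more can be done
None
```

I handed the job in at about 40 s of the 72 s: the pressure arm rests open on its stop and the green cup is upright and fully down in the free recess; no verdict was reported.

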